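# Comb the gel tray and hold it up level

### The arm

A 6-joint arm with a two-finger parallel gripper is mounted at the origin on the work surface. World frame = base frame: x ahead of the robot, y to its left, z up, the work surface at z = 0. Lengths are in m, angles in rad, forces in N, time in s.
With the tool pointing down it reaches from about 0.25 to 0.775 m from the base axis. Payload 4 kg.
Tool frame: the origin (TCP) lies midway between the tips of the shut fingers; the grasp point (between the pads) lies 19 mm behind it; z points along the fingers, y is the direction in which the jaws open and shut (so a half turn about z gives the same grasp; the last joint's range is limited). The gripper opens to 94 mm and grips with 3 to 60 N. Pads are 16 mm wide; open, the fingers measure 119 mm over their backs; the gripper's body (75 mm by 177 mm) begins 78 mm behind the grasp point.
Start: joints at [-1.452, 0.087, 1.371, -0, 1.684, -0.103], TCP at [0.121, -0.537, 0.181] pointing down, gripper open.
Joint ranges: [-3.1, 3.1], [-0.76, 2.03], [0.27, 2.55], [-1.08, 4.22], [0.17, 2.65], [-2.57, 2.57]. Speed limits (rad/s): [2.79, 2.79, 3.14, 3.14, 3.14, 3.14].

### API

Orientations are given as [roll, pitch, yaw] about the fixed x, y, z axes, in that order (R = Rz(yaw) Ry(pitch) Rx(roll)).
In Python, from bench import robot, cams gives the robot as it stands.
- The arm moves only by the tool step_arm, never from a script. Its argument "plan" is a list that holds one entry, the list of rows, each a list of 5 numbers: the shift along the world's x, y, z in mm, then the turn about the world's z in rad, then the opening in per cent of the stroke, from 0 (shut) to 100 (fully open). In form: [[[tx, ty, tz, turn, fingers], ...]]. A call has 1 to 8 rows; each row is the pose to reach, as a shift and turn from the pose commanded when the call began; what a row does not reach only later rows make up. A row lasts 1/12 s, in which the tool goes at most 41.7 mm and 7.16 degrees, less where a joint would pass 70% of its speed; a pose out of reach is approached as far as the arm can. A call with a gripper value outside its range is refused whole. The fingers move at their own pace and stop on an object; the grip force is fixed at half the most. Time passes only in rows, so rows that repeat a pose let the fingers close. It gives the time, the measured TCP pose, the force and the opening at its end, in the units of the state.
- robot.get_obs(): the state, without advancing time (a new reading comes with each control period).
- cams.snapshot(name): name is "side" or "top"; returns a dict with "frame" (420x560x3 uint8, red, green, blue), "camera_matrix" (3x3 intrinsics, pixels), "origin" and "attitude" of the camera in the world. Camera axes: x right, y down, z forward; pixel columns grow to the right and rows downward; lengths in m; the calibration is good to about 2 mm. A picture is of the moment at which its call begins. There is no depth.
- robot.close_job(): hands the job in, once; it reports no verdict.
The state is a dict: "time": time; "joint_positions": joint angles; "qvel": joint speeds; "joint_torque": joint torques, N m; "tool_pos": TCP position; "ee_rot": TCP orientation; "wrist_force": force on the tool from outside, world axes, zero at the start; "wrist_torque": the same for the moment, N m; "width": finger opening in m.
Only numpy, scipy, OpenCV 4.12 (cv2) and the standard library are available. Lean on these libraries where they do the work, as an engineer would, in place of code of your own. Each camera call takes 0.05 s, during which the arm holds its last target. There are 200 camera calls.

### The job

Take the wide comb out of the comb holder, let it down into the pair of notches in the gel tray until its shoulders rest fully on the notch floors, and let go of it. Then take the tray by its side walls, lift it straight up out of the casting stand with the comb still seated, and hold it level and still about ten centimetres above the stand, so that a colleague can check from below that the teeth clear the tray's floor. Finish while holding it there; never tip the tray, and leave the other comb and everything else on the bench where it is.

Things in the scene. Friction and masses are not known exactly. Their poses are not given: they have to be found in the camera images.
- comb_center (a point): wide gel comb, the one to use: upright white plate 64 mm wide (y), 4 thick (x), 60 tall (z), 40 g, in a slot of the grey holder. Point: its middle, 30 mm above the tooth tips. Teeth: 9 mm tall, 44 wide in all; above them the plate widens to 64, a shoulder each side 21 mm below this point. Grip bar along the top: 10 thick (x), 50 wide (y), 6 to 30 mm above this point. Same from both faces
- small_comb_center (a point): the other comb in the holder, not to be used: same material, thickness and height, but only 40 mm wide (grip bar 10 mm thick, 26 wide), too narrow for the tray. Point: its middle, 30 mm above its tooth tips
- holder: grey comb holder block fixed to the bench, 150 x 100 x 22 mm (x, y, z), with two slots 80 mm apart along its x, each 16 mm deep, 5.5 mm wide and about 67 mm long in y; either comb can be in either slot. Origin: centre of its underside
- tray_center (a point): gel casting tray, in the casting stand: white plastic trough 130 mm long (x), 60 wide over its side walls (y), 34 tall (z); walls 5 thick, floor 4, both ends open. Point: its centre, 17 mm above its underside. 150 to 290 g, centre of mass within 3 mm of this point in x and y; the seated comb shifts it 5 to 9 mm towards the notches
- tray_slot (a point): midway between the tray's two comb notches, at their floors: 42 mm from the tray's middle towards +x, 16 mm above its underside, 18 below the wall tops; tray's axes. Notches: cut down through both walls, 5.8 mm wide (x), mouths rounded 4 mm; walls 50 mm apart inside. Seated comb: shoulders on the notch floors, its middle 21 mm above this point, its x along the tray's x, either way round
- stand: grey casting stand fixed to the bench, 166 x 94 x 42 mm, axes as the tray's. The tray's ends rest on ledges 20 mm above the bench, between end walls 42 mm high (3.5 mm spare at each end) and corner lugs 6 mm above the ledges (3 mm spare at each side). Between the ledges, under and beside the tray, it is open down to a 6 mm base plate. Origin: centre of its underside
- jar: bystander: screw-top glass jar with a blue cap, 80 mm across, 120 mm tall, standing. Origin: centre of its underside
- tip_box: bystander: pipette tip box with a yellow top, 85 x 120 x 50 mm. Origin: centre of its underside
- timer: bystander: white bench timer, 62 x 62 x 16 mm. Origin: centre of its underside
- well_plate: bystander: flat clear 96-well plate, 127 x 85 x 14 mm. Origin: centre of its underside
- marker: bystander: marker pen lying down, 135 mm long, 16 mm thick. Origin: on the bench below its middle
- bottle: bystander: glass bottle, 72 mm across, 170 mm tall, standing. Origin: centre of its underside

How it is judged:
On the way:
1. the wide comb is seated in the tray's notches and let go, the tray still down in its stand (x of comb_center in the frame of tray_slot between -0.005 and 0.005 m and y of comb_center in the frame of tray_slot between -0.006 and 0.006 m and z of comb_center in the frame of tray_slot between 0.017 and 0.0235 m and angle between the z axis of comb_center and the z axis of tray_slot, either way round below 0.2 rad and angle between the x axis of comb_center and the x axis of tray_slot, either way round below 0.2 rad and contact force between comb and the fingers below 0.05 N and height (world z) of tray_center below 0.042 m and distance of tray_center from where it was at the start of the episode below 0.015 m), for 0.2 s.
At the end, for the whole second after the job is handed in: Fingers alone hold the tray: underside 70-160 mm above the ledges, within 60 mm of straight above the stand, tilt < 0.1 rad, under 20 mm/s and 0.15 rad/s. Wide comb seated, untouched: within 5 mm along, 6 mm across, middle 17-23.5 mm above the notch floors, within 0.2 rad of square (x of comb_center in the frame of tray_slot between -0.005 and 0.005 m and y of comb_center in the frame of tray_slot between -0.006 and 0.006 m and z of comb_center in the frame of tray_slot between 0.017 and 0.0235 m and angle between the z axis of comb_center and the z axis of tray_slot, either way round below 0.2 rad and angle between the x axis of comb_center and the x axis of tray_slot, either way round below 0.2 rad and height (world z) of tray_center between 0.107 and 0.197 m and angle between tray_center's own z axis and vertical below 0.1 rad and horizontal distance between tray_center and stand below 0.06 m and contact force between tray and the fingers above 1 N and contact force between tray and stand below 0.05 N and contact force between comb and the fingers below 0.05 N and linear speed of tray below 0.02 m/s and angular speed of tray below 0.15 rad/s and contact force between tray and jar below 0.05 N and contact force between tray and bottle below 0.05 N and contact force between tray and tip_box below 0.05 N); the arm keeps its last pose, push and grip.
It fails at once if the tray is tipped by more than 0.3 rad (angle between tray_center's own z axis and vertical above 0.3 rad).
It fails at once if the small comb is moved by more than 15 mm (distance of small_comb_center from where it was at the start of the episode above 0.015 m).
It fails at once if another thing on the bench is moved by more than 25 mm (distance of any of jar, tip_box, timer, well_plate, marker, bottle from where it was at the start of the episode above 0.025 m).
It also fails if it takes over 54 s, if anything falls off the work surface, if the arm or the gripper's body presses on something with over 40 N, if the wrist force passes 120 N, or if a joint passes its speed limit or range.

## Working session

There is one attempt and no reset: what is moved stays moved. The work goes in short steps, Python scripts to look and compute and a tool call to move; the robot and the scene stay as the last step left them, time stands still between calls to the robot, and variables do not carry over. Pictures are saved under pics/ and viewed, about 8 in all and at most 12, crops included, and the job is handed in when it is done.

Besides the shell and the picture viewer there is one more tool, called after "Request:" as name([rows], argument=value, ...), one row to a line, values as JSON. step_arm: Moves the arm, as the interface text tells. Its arguments: {"type":"object","properties":{"plan":{"type":"array"}},"required":["plan"]}

```bash
ls; mkdir -p pics; python3 - <<'E'
from bench import robot, cams
import cv2,pickle
print(robot.get_obs())
for n in("side","top"):
    s=cams.snapshot(n); cv2.imwrite(f"pics/{n}0.png",s["frame"][:,:,::-1]); pickle.dump(s,open(f"{n}0.pkl","wb"))
    print(n,s["camera_matrix"],s["origin"],s["attitude"])
E
```

```text
pics
{'time': 0.0, 'joint_positions': array([-1.45209261e+00,  8.79298776e-02,  1.37226184e+00, -5.98815351e-06,
        1.68356239e+00, -1.03100740e-01]), 'qvel': array([-0.00047858,  0.00012422, -0.00030934,  0.00030728,  0.00043849,
       -0.00173081]), 'joint_torque': array([ 7.10555651e-04, -3.40173697e+01, -3.02428937e+01,  7.18958932e-02,
        3.28545808e-02, -1.60071745e-04]), 'tool_pos': array([ 0.12091644, -0.5359316 ,  0.1797141 ]), 'ee_rot': array([-3.13944206e+00, -2.16533287e-04,  2.21803555e-01]), 'wrist_force': array([-0.14297174,  0.72505991,  0.44035663]), 'wrist_torque': array([0.02506281, 0.04324011, 0.02680044]), 'width': 0.0937012989127789}
side [[382.44960459   0.         277.78770019]
 [  0.         382.44960459 210.78371465]
 [  0.           0.           1.        ]] [0.02907585 0.50883588 0.81371898] [-2.38003908 -0.0029184  -2.33798477]
top [[426.43623627   0.         284.83815482]
 [  0.         426.43623627 206.59551183]
 [  0.           0.           1.        ]] [ 4.04306454e-01 -8.92297127e-04  1.16689763e+00] [-3.01427074  0.01494957 -1.59409499]
```

View pics/top0.png

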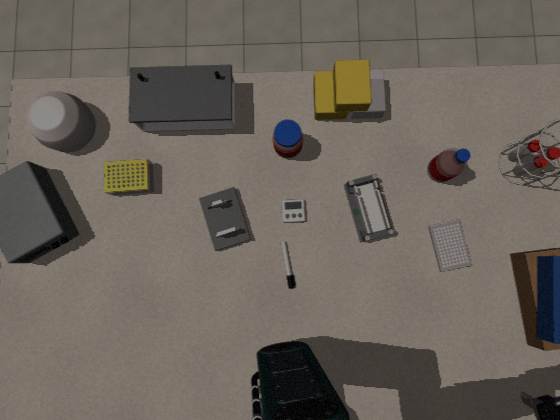

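View pics/side0.png

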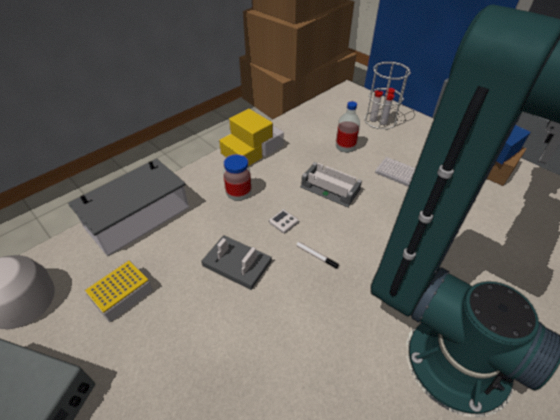

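The top view shows the holder at about (225,218), with combs at (220,203) and (229,233), and the stand and tray at about (371,208). I'm enlarging both.

```bash
cat > h.py <<'E'
import numpy as np,cv2,pickle
from scipy.spatial.transform import Rotation as Ro
def load(n): return pickle.load(open(n+".pkl","rb"))
def px(s,P):
    R=Ro.from_euler("xyz",s["attitude"]).as_matrix()
    c=(np.atleast_2d(P)-s["origin"])@R
    q=c@s["camera_matrix"].T
    return q[:,:2]/q[:,2:]
def ground(s,uv,z):
    R=Ro.from_euler("xyz",s["attitude"]).as_matrix()
    uv=np.atleast_2d(uv); d=np.c_[uv,np.ones(len(uv))]@np.linalg.inv(s["camera_matrix"]).T@R.T
    o=np.array(s["origin"]); return o+d*((z-o[2])/d[:,2])[:,None]
def crop(s,u0,v0,w,h,k):
    return cv2.resize(s["frame"][v0:v0+h,u0:u0+w,::-1],None,fx=k,fy=k,interpolation=cv2.INTER_CUBIC)
E
python3 - <<'E'
from h import *
t=load("top0");s=load("side0")
a=np.hstack([crop(t,190,175,70,80,5),crop(t,338,168,70,80,5)])   # 700x400
cv2.imwrite("pics/ct.png",a)
b=np.hstack([crop(s,195,228,80,60,5),crop(s,292,155,80,60,5)])
cv2.imwrite("pics/cs.png",b)
E
```

```text
(no output)
```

View pics/ct.png

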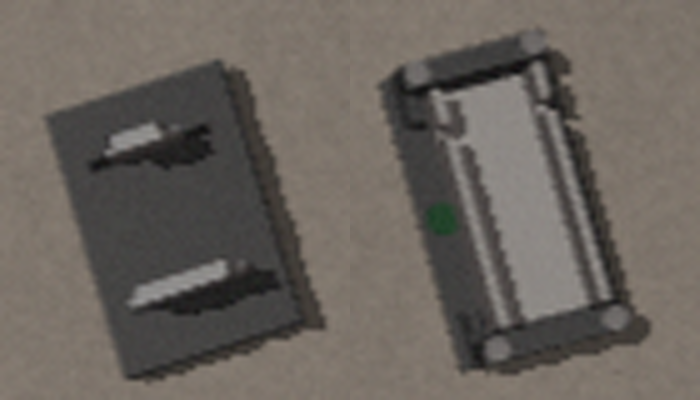

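View pics/cs.png

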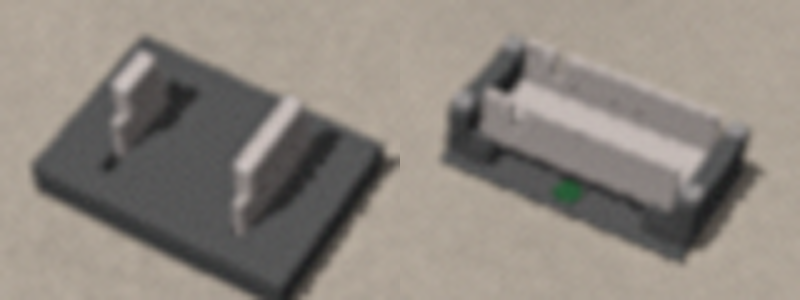

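The wide comb is the near one (top crop bar (128,300)-(228,262)). The tray notches are at the far end (top crop about (455,130) and (548,108)). I'll fit the poses from both views and check them with an overlay.

```bash
cat > fit.py <<'E'
from h import *
from scipy.optimize import least_squares
t=load("top0");s=load("side0")
T1=lambda p:np.array(p)/5+[190,175]
T2=lambda p:(np.array(p)-[350,0])/5+[338,168]
S1=lambda p:np.array(p)/5+[195,228]
S2=lambda p:(np.array(p)-[400,0])/5+[292,155]
def W(q,L): 
    L=np.array(L)/1e3; c,sn=np.cos(q[2]),np.sin(q[2])
    return np.c_[q[0]+c*L[:,0]-sn*L[:,1],q[1]+sn*L[:,0]+c*L[:,1],L[:,2]]
def fit(name,views,x0):
    f=lambda q:np.concatenate([(px(cam,W(q,L))-p).ravel() for cam,L,p in views])
    for v in (views,*[[a] for a in views]):
        g=lambda q:np.concatenate([(px(cam,W(q,L))-p).ravel() for cam,L,p in v])
        r=least_squares(g,x0,x_scale=.01); print(name,r.x.round(4),"res",np.abs(r.fun).max().round(2))
        if v is views: out=r.x
    return out
x0=[.45,0,.25]
hold=fit("holder",[(t,[[75,50,22],[75,-50,22],[-75,-50,22],[-75,50,22]],T1([[47,117],[220,60],[303,322],[130,378]])),
 (s,[[75,50,22],[75,-50,22],[-75,50,22]],S1([[35,165],[146,38],[275,288]]))],x0)
comb=fit("comb",[(t,[[5,25,66],[-5,25,66],[5,-25,66],[-5,-25,66]],T1([[126,296],[131,310],[225,260],[230,274]])),
 (s,[[5,25,66],[-5,25,66],[5,-25,66],[-5,-25,66]],S1([[234,158],[245,164],[290,95],[302,102]]))],x0)
tray=fit("tray",[(t,[[65,27.5,54],[65,-27.5,54],[-65,-27.5,54],[-65,27.5,54]],T2([[435,88],[540,62],[604,305],[511,325]])),
 (s,[[65,30,54],[65,-30,54],[-65,30,54],[-65,-30,54]],S2([[483,90],[530,44],[675,170],[732,127]]))],x0)
def box(x,y,z0,z1,cx=0,cy=0): return [[[cx+a*x,cy+b*y,z] for a,b in((1,1),(1,-1),(-1,-1),(-1,1))] for z in(z0,z1)]
def draw(im,cam,q,polys,u0,v0,k,col):
    for P in polys:
        p=(px(cam,W(q,P))+.5-[u0,v0])*k
        cv2.polylines(im,[np.round(p).astype(int)],True,col,1)
ims=[]
for cam,(a,b) in((t,((190,175),(338,168))),(s,((195,224),(292,155)))):
    i=crop(cam,*a,80,70,5)if cam is s else crop(cam,*a,80,80,5)
    draw(i,cam,hold,box(75,50,0,22),*a,5,(0,255,0)); draw(i,cam,comb,box(5,25,42,66)+box(2,32,15,42),*a,5,(0,0,255))
    j=crop(cam,*b,80,i.shape[0]//5,5)
    draw(j,cam,tray,box(65,2.5,54,54,cy=27.5)+box(65,2.5,54,54,cy=-27.5)+[[[44.9,y,54],[44.9,y,36],[39.1,y,36],[39.1,y,54]] for y in(25,-25)],*b,5,(0,0,255))
    draw(j,cam,tray,box(83,47,0,6)+box(83,47,42,42),*b,5,(0,255,0))
    ims.append(np.hstack([i,j]))
np.save("q.npy",[hold,comb,tray])
cv2.imwrite("pics/ov.png",cv2.resize(np.vstack(ims),(800,600)) if 0 else np.vstack(ims)[:,:])
E
python3 fit.py; python3 -c "
import cv2;a=cv2.imread('pics/ov.png');print(a.shape);cv2.imwrite('pics/ov.png',cv2.resize(a,None,fx=.79,fy=.79,interpolation=cv2.INTER_AREA))"
```

```text
holder [0.5221 0.176  0.2906] res 1.21
holder [0.5225 0.1754 0.2975] res 0.49
holder [0.5207 0.1771 0.2769] res 0.86
comb [0.4841 0.1659 0.2823] res 1.8
comb [0.4832 0.1671 0.3277] res 0.93
comb [0.4856 0.1644 0.2289] res 0.95
tray [ 0.54   -0.2165  0.2197] res 2.39
tray [ 0.5407 -0.2173  0.2293] res 1.05
tray [ 0.5379 -0.2139  0.2002] res 1.69
(750, 800, 3)
```

View pics/ov.png

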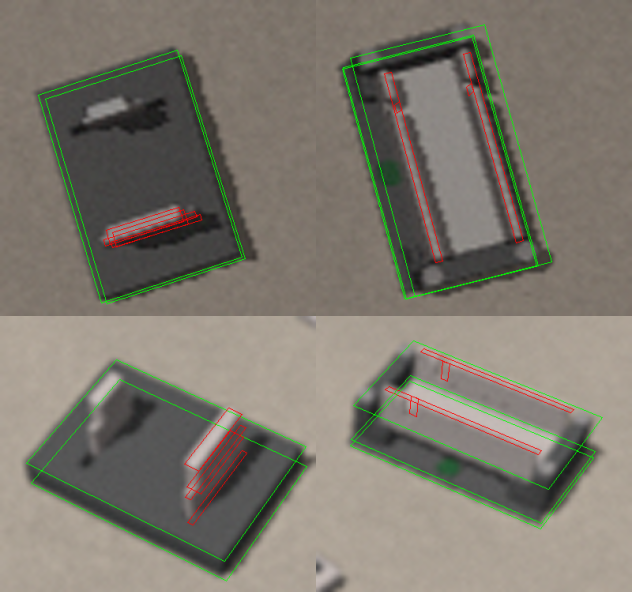

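```bash
python3 - <<'E'
from h import *
t=load("top0");s=load("side0")
a=crop(t,353,174,44,66,9); b=crop(s,302,160,40,44,9)
b2=np.zeros((a.shape[0],b.shape[1],3),np.uint8); b2[:b.shape[0]]=b
im=np.hstack([a,b2]); im=cv2.convertScaleAbs(im,alpha=1.4,beta=-20)
for i in range(0,im.shape[1],90): im[::6,i]=(0,255,255)
for j in range(0,im.shape[0],90): im[j,::6]=(0,255,255)
print(im.shape); cv2.imwrite("pics/z.png",im)
E
```

```text
(594, 756, 3)
```

View pics/z.png

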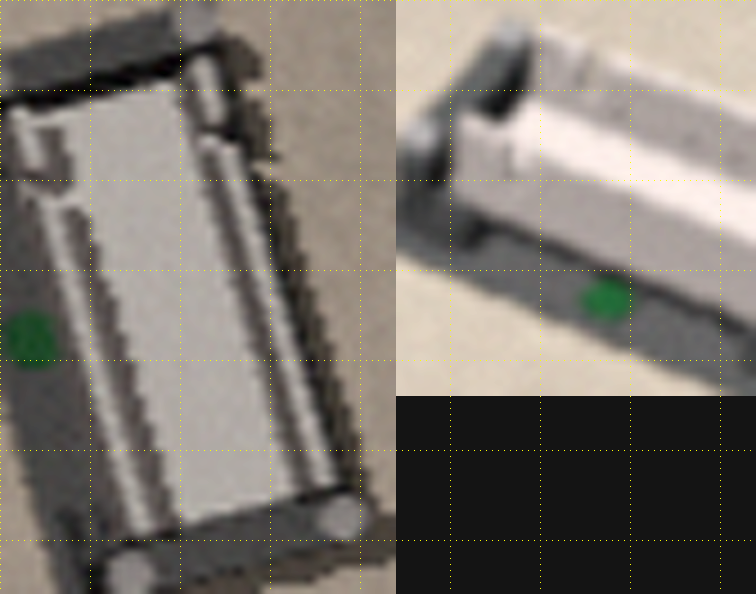

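```bash
cat > fit2.py <<'E'
import re
src=open("fit.py").read().split("x0=[")[0]
exec(src)
x0=[.5,0,.25]
Z=lambda p:np.array(p)/9+[353,174]-.44
Zs=lambda p:(np.array(p)-[396,0])/9+[302,160]-.44
tray=fit("tray",[(t,[[65,27.5,54],[-65,27.5,54],[65,-27.5,54],[-65,-27.5,54],[42,27.5,54],[42,-27.5,54]],Z([[20,112],[146,530],[203,58],[328,485],[42,190],[213,132]])),
 (s,[[65,30,54],[65,-30,54],[42,30,50],[42,-25,50]],Zs([[456,116],[537,36],[513,150],[583,66]]))],x0)
o=-.4
hold=fit("holder",[(t,[[75,50,22],[75,-50,22],[-75,-50,22],[-75,50,22]],o+T1([[47,117],[220,60],[303,322],[130,378]])),
 (s,[[75,50,22],[75,-50,22],[-75,50,22]],o+S1([[35,165],[146,38],[275,288]]))],x0)
comb=fit("comb",[(t,[[5,25,66],[-5,25,66],[5,-25,66],[-5,-25,66]],o+T1([[126,296],[131,310],[225,260],[230,274]])),
 (s,[[5,25,66],[-5,25,66],[5,-25,66],[-5,-25,66]],o+S1([[234,158],[245,164],[290,95],[302,102]]))],x0)
R=lambda a:np.array([[np.cos(a),-np.sin(a)],[np.sin(a),np.cos(a)]])
print("comb from holder",hold[:2]+R(hold[2])@[-.04,0]); print("slot",tray[:2]+R(tray[2])@[.042,0])
for n,z,tp,sp in (("bottle",.16,(462,156),(352,106)),("jar",.12,(287,129),(235,162))):
    print(n,ground(t,tp,z),ground(s,sp,z))
E
python3 fit2.py
```

```text
tray [ 0.5423 -0.2154  0.2458] res 0.92
tray [ 0.5419 -0.2154  0.2469] res 0.83
tray [ 0.5437 -0.2157  0.2439] res 1.15
holder [0.5233 0.1766 0.29  ] res 1.05
holder [0.5237 0.1765 0.2976] res 0.49
holder [0.5224 0.177  0.2773] res 0.81
comb [0.4854 0.1664 0.2826] res 2.02
comb [0.4842 0.1682 0.3278] res 0.93
comb [0.4872 0.1643 0.2296] res 0.94
comb from holder [0.48498832 0.16514629]
slot [ 0.58307573 -0.20516528]
bottle [[ 0.64530177 -0.41718618  0.16      ]] [[ 0.64556349 -0.41815553  0.16      ]]
jar [[0.73671823 0.00153712 0.12      ]] [[0.72660949 0.00294398 0.12      ]]
```

Request:
step_arm([
  [[364,703,20,1.64,50],[364,703,20,1.64,50],[364,703,20,1.64,50],[364,703,20,1.64,50],[364,703,20,1.64,50],[364,703,20,1.64,50],[364,703,20,1.64,50],[364,703,20,1.64,50]],
])

```text
time: 0.77
tool_pos: [0.2743, -0.2386, 0.189]
ee_rot: [3.142, -0.0, 1.227]
wrist_force: [1.5, -0.3, -0.4]
width: 0.0475
```

Request:
step_arm([
  [[211,405,-10,0.64,50],[211,405,-10,0.64,50],[211,405,-10,0.64,50],[211,405,-10,0.64,50],[211,405,-10,0.64,50],[211,405,-10,0.64,50],[211,405,-10,0.64,50],[211,405,-10,0.64,50]],
])

```text
time: 1.43
tool_pos: [0.4283, 0.0572, 0.1817]
ee_rot: [-3.142, 0.0, 1.863]
wrist_force: [-0.5, -1.2, -0.8]
width: 0.047
```

Request:
step_arm([
  [[58,111,-40,0,50],[58,111,-60,0,50],[58,111,-80,0,50],[58,111,-80,0,50],[58,111,-80,0,50]],
])

```text
time: 1.85
tool_pos: [0.4833, 0.1682, 0.0959]
ee_rot: [-3.131, -0.002, 1.866]
wrist_force: [-1.2, -0.8, -0.3]
width: 0.047
```

Request:
step_arm([
  [[2,-2,-20,0,50],[2,-2,-40,0,50],[2,-2,-60,0,50],[2,-2,-60,0,50],[2,-2,-60,0,50]],
])

```text
time: 2.27
tool_pos: [0.4873, 0.163, 0.0418]
ee_rot: [-3.139, 0.0, 1.861]
wrist_force: [-0.4, -0.0, 0.3]
width: 0.0472
```

```bash
cat > look.py <<'E'
import sys
from bench import robot,cams
from h import *
tag=sys.argv[1]; c=list(map(int,sys.argv[2:6]))  # centre u,v of top ; side
ims=[]
for n,(u,v) in(("top",c[:2]),("side",c[2:])):
    s=cams.snapshot(n); pickle.dump(s,open(n+tag+".pkl","wb")); ims.append(crop(s,u-28,v-35,56,70,7))
cv2.imwrite(f"pics/{tag}.png",cv2.convertScaleAbs(np.hstack(ims),alpha=1.4,beta=-10))
o=robot.get_obs(); print({k:np.round(o[k],4) for k in("time","tool_pos","ee_rot","wrist_force","wrist_torque","width")})
E
python3 look.py g1 229 225 249 255
```

```text
{'time': np.float64(2.3667), 'tool_pos': array([0.4892, 0.1636, 0.0439]), 'ee_rot': array([3.1388e+00, 4.0000e-04, 1.8611e+00]), 'wrist_force': array([-0.1399,  1.1749,  1.084 ]), 'wrist_torque': array([-0.0685, -0.0735, -0.0448]), 'width': np.float64(0.0473)}
```

View pics/g1.png

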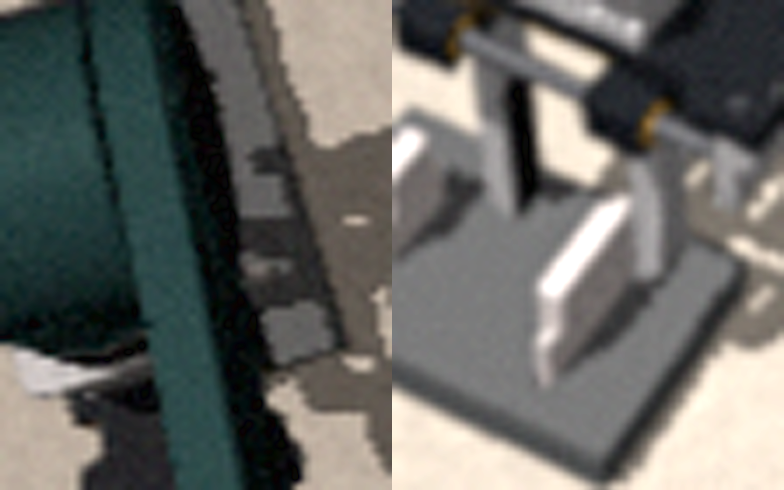

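```bash
python3 - <<'E'
from h import *
s=load("sideg1")
f=lambda p:(px(s,p)-[221,220]+.5)*7+[392,0]
print("tcp",f([.4884,.164,.0425]),"comb bar top centre if (.485,.166)",f([.485,.166,.066]))
for a in(.23,.29,.33):
  print(a,[f(np.array([.485,.166,.066])+[-.025*k*np.sin(a),.025*k*np.cos(a),0]).round() for k in(1,-1)])
E
```

```text
tcp [[588.04513742 275.2099316 ]] comb bar top centre if (.485,.166) [[586.56285211 243.68981494]]
0.23 [array([[544., 293.]]), array([[628., 196.]])]
0.29 [array([[547., 295.]]), array([[625., 194.]])]
0.33 [array([[550., 296.]]), array([[622., 193.]])]
```

```bash
python3 - <<'E'
from h import *
s=load("sideg1");i=cv2.imread("pics/g1.png")
f=lambda p:(px(s,p)-[221,220]+.5)*7+[392,0]
a=.29;X=np.array([np.cos(a),np.sin(a),0]);Y=np.array([-np.sin(a),np.cos(a),0])
for k in(1,-1):
  for z in(.0425,.0615,.09):
    P=np.array([np.array([.4884,.164,z])+X*k*x+Y*y for x,y in((.0236,.008),(.036,.008),(.036,-.008),(.0236,-.008))])
    cv2.polylines(i,[f(P).astype(int)],True,(0,0,255) if z<.05 else(0,255,0),1)
cv2.imwrite("pics/g1o.png",i[:,392:])
E
```

```text
(no output)
```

View pics/g1o.png

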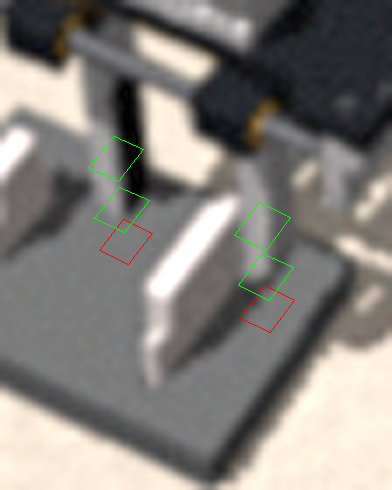

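The bar projection agrees with the fit. The fingertips look higher than the projection of the TCP, so I'll descend and check again.

Request:
step_arm([
  [[-3,2,-8,0,50],[-3,2,-8,0,50],[-3,2,-8,0,50],[-3,2,-8,0,50]],
])

```text
time: 2.7
tool_pos: [0.4853, 0.166, 0.0344]
ee_rot: [3.141, 0.0, 1.862]
wrist_force: [-0.5, -0.0, 0.0]
width: 0.047
```

```bash
python3 look.py g2 229 225 249 255; python3 - <<'E'
from h import *
s=load("sideg2");i=crop(s,205,215,80,60,9)
f=lambda p:(px(s,p)-[205,215]+.5)*9
a=.29;X=np.array([np.cos(a),np.sin(a),0]);Y=np.array([-np.sin(a),np.cos(a),0])
for k in(1,-1):
  for z in(.034,):
    P=np.array([np.array([.485,.166,z])+X*k*x+Y*y for x,y in((.0236,.008),(.036,.008),(.036,-.008),(.0236,-.008))])
    cv2.polylines(i,[f(P).astype(int)],True,(0,0,255),1)
cv2.imwrite("pics/g2o.png",cv2.convertScaleAbs(i,alpha=1.8))
E
```

```text
{'time': np.float64(2.8), 'tool_pos': array([0.4854, 0.166 , 0.0344]), 'ee_rot': array([3.1409e+00, 1.0000e-04, 1.8619e+00]), 'wrist_force': array([-0.6615, -0.5427,  0.1269]), 'wrist_torque': array([-0.0756, -0.1075,  0.0242]), 'width': np.float64(0.0469)}
```

View pics/g2o.png

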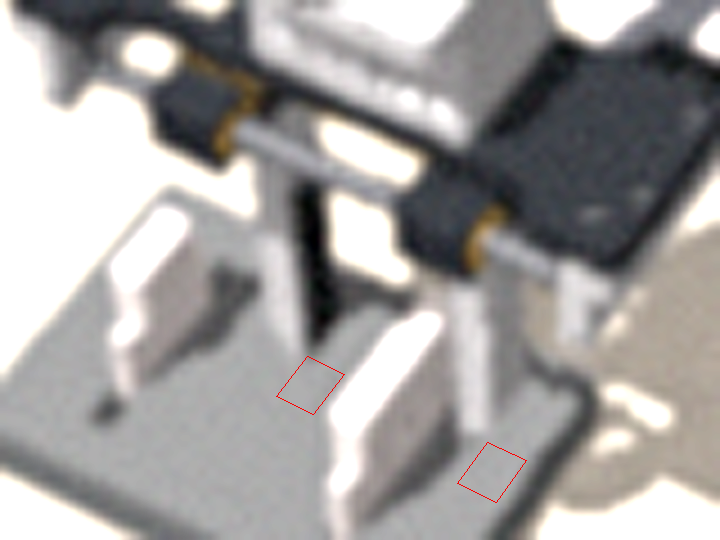

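```bash
python3 - <<'E'
from h import *
ims=[]
for n,c in(("side",(180,120,130,165)),("top",(170,165,130,165))):
    s=load(n+"g2");i=cv2.convertScaleAbs(crop(s,*c,3),alpha=1.6)
    f=lambda p:(px(s,p)-c[:2]+.5)*3
    a=.29;X=np.array([np.cos(a),np.sin(a),0]);Y=np.array([-np.sin(a),np.cos(a),0])
    for z,col in((.131,(0,0,255)),(.159,(0,255,0))):
        P=np.array([np.array([.485,.166,z])+X*x+Y*y for x,y in((.0885,.0375),(.0885,-.0375),(-.0885,-.0375),(-.0885,.0375))])
        cv2.polylines(i,[f(P).astype(int)],True,col,1)
    ims.append(i)
cv2.imwrite("pics/g3.png",np.hstack(ims))
E
```

```text
(no output)
```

View pics/g3.png

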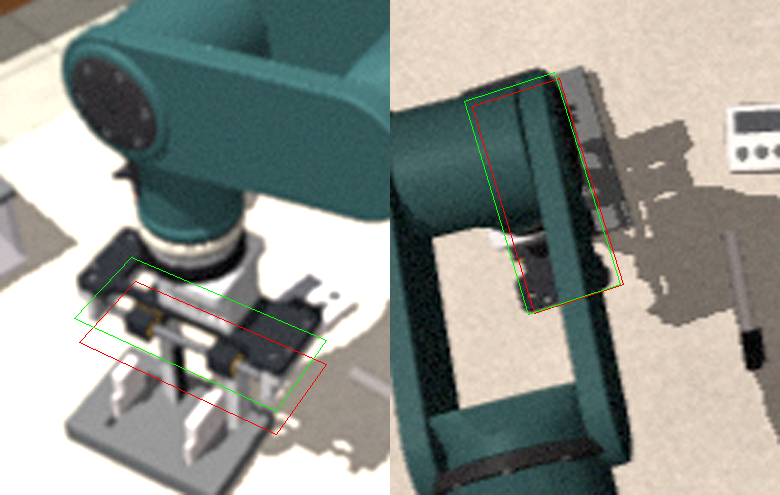

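Request:
step_arm([
  [[0,0,-4,0,50],[0,0,-8,0,50],[0,0,-10,0,50],[0,0,-12,0,50],[0,0,-13,0,50],[0,0,-13,0,50]],
])

```text
time: 3.3
tool_pos: [0.4849, 0.1658, 0.0205]
ee_rot: [-3.141, -0.0, 1.862]
wrist_force: [0.1, -0.8, -0.3]
width: 0.0471
```

Request:
step_arm([
  [[0,0,-1,0,50],[0,0,-2,0,50],[0,0,-3,0,50],[0,0,-3,0,50]],
])

```text
time: 3.63
tool_pos: [0.4851, 0.1659, 0.0179]
ee_rot: [-3.141, -0.0, 1.862]
wrist_force: [-1.2, -0.0, -0.6]
width: 0.0471
```

No contact at TCP 18 mm, although the holder top is at 22 mm. The real tips sit above the reported TCP, as the pictures show. I'll check whether they extend as the jaws close.

Request:
step_arm([
  [[0,0,8,0,24],[0,0,8,0,24],[0,0,8,0,24],[0,0,8,0,24],[0,0,4,0,24],[0,0,2,0,24],[0,0,0,0,24],[0,0,0,0,24]],
])

```text
time: 4.3
tool_pos: [0.4845, 0.1657, 0.0171]
ee_rot: [-3.14, -0.0, 1.862]
wrist_force: [0.1, 0.1, -0.3]
width: 0.0227
```

```bash
python3 look.py g4 229 225 249 255; python3 - <<'E'
from h import *
s=load("sideg4");i=crop(s,205,215,80,60,9)
f=lambda p:(px(s,p)-[205,215]+.5)*9
a=.29;X=np.array([np.cos(a),np.sin(a),0]);Y=np.array([-np.sin(a),np.cos(a),0])
for k in(1,-1):
  for z,c in((.036,(0,0,255)),(.046,(0,255,0)),(.056,(255,0,0))):
    P=np.array([np.array([.485,.166,z])+X*k*x+Y*y for x,y in((.0112,.008),(.0237,.008),(.0237,-.008),(.0112,-.008))])
    cv2.polylines(i,[f(P).astype(int)],True,c,1)
cv2.imwrite("pics/g4o.png",cv2.convertScaleAbs(i,alpha=1.3))
E
```

```text
{'time': np.float64(4.4), 'tool_pos': array([0.4849, 0.1659, 0.0177]), 'ee_rot': array([-3.141 , -0.    ,  1.8618]), 'wrist_force': array([ 0.3316, -0.4446,  0.3482]), 'wrist_torque': array([-0.0235, -0.0904, -0.0083]), 'width': np.float64(0.0223)}
```

View pics/g4o.png

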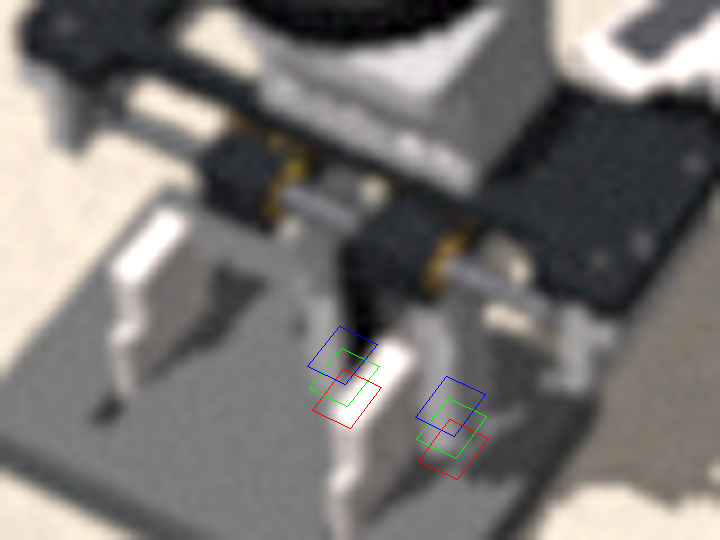

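Request:
step_arm([
  [[0,0,-4,0,24],[0,0,-8,0,24],[0,0,-12,0,24],[0,0,-12,0,24]],
])

```text
time: 4.73
tool_pos: [0.4843, 0.1657, 0.0047]
ee_rot: [-3.139, -0.0, 1.862]
wrist_force: [-0.5, -0.2, -0.1]
width: 0.0223
```

Request:
step_arm([
  [[0,0,0,0,0],[0,0,0,0,0],[0,0,0,0,0],[0,0,0,0,0],[0,0,0,0,0],[0,0,0,0,0]],
])

```text
time: 5.23
tool_pos: [0.4859, 0.1661, 0.0063]
ee_rot: [3.14, 0.0, 1.862]
wrist_force: [2.0, 0.7, -1.3]
width: 0.0098
```

Request:
step_arm([
  [[0,0,6,0,0],[0,0,16,0,0],[0,0,30,0,0],[0,0,60,0,0],[0,0,85,0,0],[0,0,85,0,0],[0,0,85,0,0]],
])

```text
time: 5.82
tool_pos: [0.4859, 0.1661, 0.0929]
ee_rot: [3.139, 0.0, 1.862]
wrist_force: [1.1, 0.5, 0.3]
width: 0.0096
```

Request:
step_arm([
  [[8,-31,0,-0.01,0],[19,-72,0,-0.02,0],[30,-112,0,-0.045,0],[40,-150,0,-0.045,0],[50,-190,0,-0.045,0],[61,-230,0,-0.045,0],[71,-270,0,-0.045,0],[80,-305,0,-0.045,0]],
])

```text
time: 6.48
tool_pos: [0.5635, -0.1412, 0.0884]
ee_rot: [-3.137, -0.002, 1.816]
wrist_force: [0.9, -0.3, -0.8]
width: 0.01
```

Request:
step_arm([
  [[8,-32,0,0,0],[14,-54,0,0,0],[18,-66,0,0,0],[18,-66,0,0,0],[18,-66,0,0,0],[18,-66,0,0,0]],
])

```text
time: 6.98
tool_pos: [0.5825, -0.2032, 0.0902]
ee_rot: [-3.14, -0.002, 1.818]
wrist_force: [0.1, -0.6, -1.1]
width: 0.0096
```

```bash
python3 look.py p1 371 208 325 178; python3 - <<'E'
from h import *
s=load("sidep1");cv2.imwrite("pics/p1.png",cv2.convertScaleAbs(crop(s,290,130,85,65,9),alpha=1.3))
E
```

```text
{'time': np.float64(7.0833), 'tool_pos': array([ 0.5829, -0.2032,  0.0909]), 'ee_rot': array([-3.1413e+00, -8.0000e-04,  1.8189e+00]), 'wrist_force': array([ 0.6446, -0.2587, -0.3486]), 'wrist_torque': array([-0.0293, -0.131 ,  0.0092]), 'width': np.float64(0.01)}
```

View pics/p1.png

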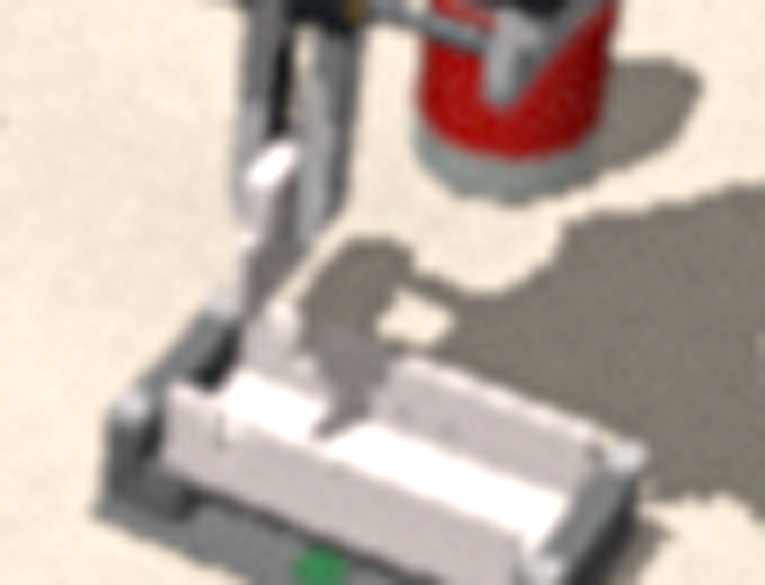

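```bash
cat > proj.py <<'E'
from h import *
s=load("sidep1")
f=lambda p:((px(s,p)-[290,130]+.5)*9).round()
a=.246;X=np.array([np.cos(a),np.sin(a),0]);Y=np.array([-np.sin(a),np.cos(a),0])
c=np.array([.583,-.2035,.121])
for L in((5,25,30),(-5,25,30),(5,25,6),(-2,32,6),(2,32,-21),(-2,32,-21),(0,22,-30),(0,-22,-30)):
    print(L,f(c+X*L[0]/1e3+Y*L[1]/1e3+[0,0,L[2]/1e3]))
q=np.array([.5422,-.2155,0])
for L in((65,30,54),(42,30,54),(42,-25,54),(42,30,36),(-65,30,54)): print("tray",L,f(q+X*L[0]/1e3+Y*L[1]/1e3+[0,0,L[2]/1e3]))
E
python3 proj.py
```

```text
(5, 25, 30) [[241. 174.]]
(-5, 25, 30) [[269. 184.]]
(5, 25, 6) [[235. 235.]]
(-2, 32, 6) [[244. 254.]]
(2, 32, -21) [[227. 315.]]
(-2, 32, -21) [[238. 320.]]
(0, 22, -30) [[245. 322.]]
(0, -22, -30) [[306. 251.]]
tray (65, 30, 54) [[168. 395.]]
tray (42, 30, 54) [[228. 419.]]
tray (42, -25, 54) [[304. 329.]]
tray (42, 30, 36) [[225. 459.]]
tray (-65, 30, 54) [[522. 536.]]
```

Side view (last one I can look at): the comb hangs upright, bar end at about (250,178), over the notches at about (222,415) and (300,330), and the tray is undisturbed. I'm descending under force watch.

Request:
step_arm([
  [[1,-1,-10,0,0],[1,-1,-24,0,0],[1,-1,-34,0,0],[1,-1,-40,0,0],[1,-1,-40,0,0],[1,-1,-40,0,0],[1,-1,-40,0,0]],
])

```text
time: 7.67
tool_pos: [0.5846, -0.2061, 0.0516]
ee_rot: [3.141, 0.001, 1.817]
wrist_force: [0.0, -0.0, 0.0]
width: 0.0097
```

Request:
step_arm([
  [[0,0,-1,0,0],[0,0,-2,0,0],[0,0,-3,0,0],[0,0,-4,0,0],[0,0,-5,0,0],[0,0,-6,0,0],[0,0,-6,0,0],[0,0,-6,0,0]],
])

```text
time: 8.33
tool_pos: [0.5841, -0.2061, 0.0449]
ee_rot: [-3.142, -0.0, 1.817]
wrist_force: [0.5, -0.2, -0.4]
width: 0.0099
```

Request:
step_arm([
  [[0,0,-1,0,0],[0,0,-2,0,0],[0,0,-3,0,0],[0,0,-4,0,0],[0,0,-4,0,0],[0,0,-4,0,0]],
])

```text
time: 8.83
tool_pos: [0.5841, -0.2061, 0.0409]
ee_rot: [-3.141, -0.0, 1.817]
wrist_force: [-0.0, -0.3, 0.1]
width: 0.01
```

Request:
step_arm([
  [[0,0,-1,0,0],[0,0,-2,0,0],[0,0,-3,0,0],[0,0,-4,0,0],[0,0,-4,0,0],[0,0,-4,0,0]],
])

```text
time: 9.33
tool_pos: [0.5841, -0.2061, 0.0369]
ee_rot: [-3.141, -0.0, 1.817]
wrist_force: [-0.7, -0.1, -0.8]
width: 0.0098
```

Request:
step_arm([
  [[0,0,-1,0,0],[0,0,-2,0,0],[0,0,-3,0,0],[0,0,-4,0,0],[0,0,-5,0,0],[0,0,-6,0,0],[0,0,-6,0,0],[0,0,-6,0,0]],
])

```text
time: 10.0
tool_pos: [0.5841, -0.2061, 0.0309]
ee_rot: [-3.141, -0.0, 1.817]
wrist_force: [0.0, -0.4, -0.7]
width: 0.0099
```

Request:
step_arm([
  [[0,0,-1,0,0],[0,0,-2,0,0],[0,0,-3,0,0],[0,0,-3,0,0],[0,0,-3,0,0]],
])

```text
time: 10.42
tool_pos: [0.5841, -0.2061, 0.0279]
ee_rot: [-3.141, -0.0, 1.817]
wrist_force: [0.4, -0.1, -0.7]
width: 0.0096
```

Request:
step_arm([
  [[0,0,-1,0,0],[0,0,-1,0,0],[0,0,-2,0,0],[0,0,-2,0,0],[0,0,-2,0,0]],
])

```text
time: 10.83
tool_pos: [0.5844, -0.2062, 0.0269]
ee_rot: [3.141, 0.001, 1.817]
wrist_force: [-1.2, 0.3, 5.0]
width: 0.0095
```

Contact came at the predicted seating height (TCP 27 mm, 5 N), so I'm releasing.

Request:
step_arm([
  [[0,0,1,0,12],[0,0,1,0,20],[0,0,1,0,30],[0,0,1,0,40],[0,0,1,0,40],[0,0,1,0,40]],
])

```text
time: 11.33
tool_pos: [0.5841, -0.206, 0.0267]
ee_rot: [-3.141, -0.0, 1.817]
wrist_force: [0.1, -0.7, -0.6]
width: 0.037
```

Request:
step_arm([
  [[0,0,5,0,40],[0,0,20,0,40],[0,0,50,0,40],[0,0,90,0,40],[0,0,120,0,40],[0,0,120,0,40]],
])

```text
time: 11.83
tool_pos: [0.5881, -0.2078, 0.1568]
ee_rot: [3.129, 0.01, 1.817]
wrist_force: [0.8, -0.4, 0.5]
width: 0.0375
```

Request:
step_arm([
  [[-80,-30,0,-1.571,100],[-80,-30,0,-1.571,100],[-80,-30,0,-1.571,100],[-80,-30,0,-1.571,100],[-80,-30,0,-1.571,100],[-80,-30,0,-1.571,100],[-80,-30,0,-1.571,100],[-80,-30,0,-1.571,100]],
])

```text
time: 12.5
tool_pos: [0.504, -0.2361, 0.147]
ee_rot: [3.142, 0.0, 0.81]
wrist_force: [-0.4, 0.6, 0.2]
width: 0.0874
```

```bash
python3 look.py r1 371 208 325 178; python3 - <<'E'
from h import *
s=load("sider1");g=cv2.cvtColor(s["frame"],cv2.COLOR_RGB2GRAY)
np.set_printoptions(linewidth=250)
print("cols 302..338; rows 145..185"); 
for v in range(145,186): print(v,' '.join(f"{x:3d}" for x in g[v,302:340]))
a=.246;X=np.array([np.cos(a),np.sin(a),0]);Y=np.array([-np.sin(a),np.cos(a),0])
q=np.array([.5422,-.2155,0])
for L in((47,25,87),(37,25,87),(37,-25,87),(47,-25,87),(44,32,63),(40,32,63),(44,32,36),(40,32,36)): print("comb seated",L,px(s,q+X*L[0]/1e3+Y*L[1]/1e3+[0,0,L[2]/1e3]).round(1))
E
```

```text
{'time': np.float64(12.6), 'tool_pos': array([ 0.5041, -0.2361,  0.147 ]), 'ee_rot': array([3.1416, 0.    , 0.817 ]), 'wrist_force': array([ 0.2163, -0.4785,  0.1463]), 'wrist_torque': array([-0.0012, -0.093 , -0.001 ]), 'width': np.float64(0.093)}
cols 302..338; rows 145..185
145 173 173 171 173 174 176 174 174 173 174 174 174 173 174 175 172 171 173 172 171 172 173 172 173 172 175 176 174 172 172 173 174 172 152 119  99  91  78
146 173 172 171 172 173 172 174 175 173 174 174 172 175 175 174 173 172 172 172 175 171 171 172 171 171 175 173 173 169 170 174 174 172 154 123 104  99  98
147 175 173 173 173 172 172 173 174 172 172 173 174 173 172 172 172 171 172 172 175 173 173 172 171 172 173 176 173 173 174 173 172 173 163 134 107 103 105
148 175 174 173 173 173 174 175 173 171 175 171 173 171 171 168 170 170 171 174 175 170 171 169 170 171 172 173 174 175 173 172 172 173 168 148 123 108 105
149 174 172 171 174 173 174 173 174 173 171 173 172 169 169 172 171 168 172 172 174 172 169 171 170 169 169 169 173 172 170 174 171 171 174 166 149 126 109
150 172 174 173 173 173 174 174 173 171 17
[... 5203 characters left out ...]
42 142 139 140 144 149 157 165 172 186 195 201 204 203 204
184  71  66  62  67  68  71  72  68  59  59  76  92 103 116 136 141 144 145 143 144 142 141 143 143 142 141 143 142 142 142 145 148 158 171 183 196 197 200
185  83  75  71  65  64  67  67  60  48  44  49  61  67  78 100 119 134 137 142 145 145 144 142 143 144 142 141 142 142 141 142 141 143 149 156 166 172 185
comb seated (47, 25, 87) [[315.  166.1]]
comb seated (37, 25, 87) [[318.  167.2]]
comb seated (37, -25, 87) [[325.7 158.2]]
comb seated (47, -25, 87) [[322.8 157.1]]
comb seated (44, 32, 63) [[314.2 173.9]]
comb seated (40, 32, 63) [[315.4 174.4]]
comb seated (44, 32, 36) [[313.6 180.7]]
comb seated (40, 32, 36) [[314.7 181.1]]
```

The seated bar's pixels, (316–319,166) to (323–325,157), match the seated prediction. Next is the tray grasp.

Request:
step_arm([
  [[46,21,0,-0.571,100],[46,21,0,-0.571,100],[46,21,0,-0.571,100],[46,21,0,-0.571,100],[46,21,0,-0.571,100],[46,21,0,-0.571,100],[46,21,-20,-0.571,100]],
])

```text
time: 13.18
tool_pos: [0.5528, -0.2163, 0.1315]
ee_rot: [3.136, -0.007, 0.251]
wrist_force: [0.2, -0.6, 0.8]
width: 0.0943
```

Request:
step_arm([
  [[0,0,-20,0,100],[0,0,-40,0,100],[0,0,-60,0,100],[0,0,-80,0,100],[0,0,-95,0,100],[0,0,-105,0,100],[0,0,-105,0,100],[0,0,-105,0,100]],
])

```text
time: 13.85
tool_pos: [0.55, -0.215, 0.0219]
ee_rot: [-3.141, 0.001, 0.248]
wrist_force: [0.2, -0.1, 0.3]
width: 0.0944
```

Request:
step_arm([
  [[0,0,-8,0,100],[0,0,-16,0,100],[0,0,-22,0,100],[0,0,-27,0,100],[0,0,-30,0,100],[0,0,-30,0,100]],
])

```text
time: 14.35
tool_pos: [0.5495, -0.2147, -0.0091]
ee_rot: [-3.14, 0.001, 0.246]
wrist_force: [0.1, -0.4, 0.0]
width: 0.0938
```

Request:
step_arm([
  [[0,0,0,0,80],[0,0,0,0,75],[0,0,0,0,70],[0,0,0,0,66],[0,0,0,0,62],[0,0,0,0,58],[0,0,0,0,50],[0,0,0,0,30]],
])

```text
time: 15.02
tool_pos: [0.5502, -0.2146, -0.0077]
ee_rot: [-3.141, -0.0, 0.246]
wrist_force: [-0.5, 2.4, 1.7]
width: 0.0601
```

Request:
step_arm([
  [[0,0,0,0,0],[0,0,0,0,0],[0,0,0,0,0],[0,0,0,0,0]],
])

```text
time: 15.35
tool_pos: [0.5502, -0.2146, -0.0077]
ee_rot: [-3.141, -0.0, 0.246]
wrist_force: [-0.4, 3.1, 3.7]
width: 0.0597
```

Gripped at 60 mm. Lifting gently.

Request:
step_arm([
  [[0,0,1,0,0],[0,0,2,0,0],[0,0,4,0,0],[0,0,6,0,0],[0,0,9,0,0],[0,0,12,0,0],[0,0,15,0,0],[0,0,15,0,0]],
])

```text
time: 16.02
tool_pos: [0.5508, -0.2155, 0.0081]
ee_rot: [3.14, -0.001, 0.246]
wrist_force: [1.4, 0.4, -2.5]
width: 0.06
```

```bash
cat > chk.py <<'E'
import sys
from bench import robot,cams
from h import *
dz=float(sys.argv[1])/1e3
s=cams.snapshot("side"); o=robot.get_obs()
print({k:np.round(o[k],3).tolist() for k in("time","tool_pos","ee_rot","wrist_force","wrist_torque","width")})
a=.246;X=np.array([np.cos(a),np.sin(a),0]);Y=np.array([-np.sin(a),np.cos(a),0]);q=np.array([.543,-.216,dz])
g=s["frame"].mean(2)
i=crop(s,270,100,110,110,1)
# edge evidence: best vertical/horizontal shift of the pre-lift tray template under predicted motion
ref=load("sider1")["frame"].mean(2)
for nm,L in(("notch end",(55,30,45)),("near end",(-55,30,45)),("comb bar",(42,18,87))):
    p0=px(ref_s:=load("sider1"),q*[1,1,0]+X*L[0]/1e3+Y*L[1]/1e3+[0,0,L[2]/1e3])[0]
    p1=px(s,q+X*L[0]/1e3+Y*L[1]/1e3+[0,0,L[2]/1e3])[0]
    w=6;u,v=np.round(p0).astype(int);T=ref[v-w:v+w+1,u-w:u+w+1].astype(np.float32)
    U,V=np.round(p1).astype(int);S=g[V-w-8:V+w+9,U-w-8:U+w+9].astype(np.float32)
    m=cv2.matchTemplate(S,T,cv2.TM_CCOEFF_NORMED);_,b,_,l=cv2.minMaxLoc(m)
    print(nm,"pred",p1.round(1),"found - pred shift px",np.array(l)-8+(p1.round()-p1)-(p0.round()-p0),"corr",round(b,2))
E
python3 chk.py 15
```

```text
{'time': 16.067, 'tool_pos': [0.551, -0.215, 0.008], 'ee_rot': [3.141, -0.001, 0.246], 'wrist_force': [-0.504, -0.206, -3.72], 'wrist_torque': [-0.006, 0.002, -0.002], 'width': 0.06}
notch end pred [311.1 172.8] found - pred shift px [ 0.67396143 -0.2371527 ] corr 0.79
near end pred [344.5 186. ] found - pred shift px [-8.66034602 -5.2308706 ] corr 0.71
comb bar pred [317.9 161.2] found - pred shift px [-2.39921642 -8.03257925] corr 0.5
```

About 3 N of weight with almost no moment, so the tray is free and balanced. Continuing up.

Request:
step_arm([
  [[0,0,4,0,0],[0,0,10,0,0],[0,0,18,0,0],[0,0,28,0,0],[0,0,38,0,0],[0,0,48,0,0],[0,0,58,0,0],[0,0,66,0,0]],
])

```text
time: 16.73
tool_pos: [0.5508, -0.2154, 0.075]
ee_rot: [3.14, -0.002, 0.246]
wrist_force: [0.1, 0.6, -1.7]
width: 0.0598
```

Request:
step_arm([
  [[0,0,7,0,0],[0,0,12,0,0],[0,0,16,0,0],[0,0,18,0,0],[0,0,19,0,0],[0,0,19,0,0],[0,0,19,0,0],[0,0,19,0,0]],
])

```text
time: 17.4
tool_pos: [0.5498, -0.2149, 0.0914]
ee_rot: [-3.141, 0.001, 0.246]
wrist_force: [0.7, -0.5, -2.9]
width: 0.0596
```

```bash
python3 chk.py 100; python3 - <<'E'
from bench import robot,cams
from h import *
s=cams.snapshot("side");pickle.dump(s,open("sidef.pkl","wb"));g=cv2.cvtColor(s["frame"],cv2.COLOR_RGB2GRAY)
a=.246;X=np.array([np.cos(a),np.sin(a),0]);Y=np.array([-np.sin(a),np.cos(a),0]);q=np.array([.543,-.216,.1])
for L in((65,30,54),(65,30,20),(-65,30,54),(-65,30,20),(65,-30,54),(47,25,87),(37,25,87),(37,-25,87),(47,-25,87)): print(L,px(s,q+X*L[0]/1e3+Y*L[1]/1e3+[0,0,L[2]/1e3]).round(1))
print(robot.get_obs()["wrist_force"])
for v in range(108,182): print(v,''.join(" .:-=+*#%@"[min(9,int(x)//22)] for x in g[v,290:385]))
E
```

```text
{'time': 17.45, 'tool_pos': [0.55, -0.215, 0.091], 'ee_rot': [-3.141, 0.001, 0.246], 'wrist_force': [0.012, 1.654, -3.048], 'wrist_torque': [-0.02, -0.024, -0.015], 'width': 0.06}
notch end pred [313.1 150.1] found - pred shift px [-1.29635948 -5.49746019] corr 0.11
near end pred [348.5 163.2] found - pred shift px [1.33956946 3.60085061] corr 0.67
comb bar pred [320.3 137.2] found - pred shift px [ 7.18425497 -8.01706934] corr 0.33
(65, 30, 54) [[310.2 146.4]]
(65, 30, 20) [[309.5 155.9]]
(-65, 30, 54) [[352.3 161.9]]
(-65, 30, 20) [[350.5 171.4]]
(65, -30, 54) [[320.  135.9]]
(47, 25, 87) [[317.6 137.9]]
(37, 25, 87) [[320.8 139. ]]
(37, -25, 87) [[328.9 130.1]]
(47, -25, 87) [[325.8 129.1]]
[ 0.22211308  0.33946066 -2.69542336]
108 ::-+*#%%%%%%%%%%%%%%%%%%%%%%%%%%###*++++++***######*****#*+=-:.        :+#%%##**##*****++***+++
109 -+*#%%%%%%%%%%%%%%%#%#%%%%%%%%%%%%%#*++++++++***##%%##%%#*=-:.. .     .:+#%%%#+##*****+++++++++
110 *#%%%%%%%%%%%%%%%%%%%#%%%%%%%%%%%%%#*++++++++++++*####%#*+--:.        .-*#%%#**##****++++***+++
111 %%%%%%%%%%%%%%%%%%%%%%%%%%%%%%%%%%%#*++++++++++++++****
[... 6340 characters left out ...]

175 %%%%%%%%%%%#**#*+-:..::-====-::-======---==================================================++++
176 %%%%%%%%%%%#++++=:...:-====-:.:-=--:::::---===================================================+
177 %%%%%%%%%%%*===-:...:-====-:::-==-::::::::----=================================================
178 %%%%%%%%%%%*=--::..:-====-::--===-:::::::::::--==================================*#+===========
179 %%%%%%%%%%%*---:..::-===-:::-=====----:::::::::----=================--===========#%#*==========
180 %%%%%%%%%%%*-::::::-===-:::-==========-:::::::::::--===============-----=========#%%#+=========
181 %%%%%%%%%%#+--::---===--::-============---::::::::::---=======--=--------========*#%%*=========
```

The lifted tray's corners are at about (310,147) and (351,171), as predicted for a level tray raised 100 mm. The load is a steady 3 N with almost no moment. Handing in.

```bash
python3 -c "
from bench import robot
print(robot.close_job()); o=robot.get_obs(); print(o['time'],o['tool_pos'],o['wrist_force'],o['width'])"
```

```text
the job is handed in; nothing more can be done
None
the job is handed in; nothing more can be done
```

I moved the wide comb from the holder into the tray notches and let it go. I then gripped the tray by its side walls and lifted it 100 mm straight up. I handed the job in at about 17.5 s with the arm still holding it; no verdict was reported.

**Checks that passed:**
- **Seating:** the comb met the notch floors at the predicted height with 5 N. After release, its grip bar appeared where a fully seated comb should be, to about one pixel in the side view.
- **Tray grip:** the fingers closed on 60 mm, the width of the tray.
- **Lift:** the load was steady at about 3 N with almost no moment. The tray corners I could see were where a level tray raised 100 mm should be.

**Checks that failed or disagreed:**
- **Fingertip height:** in the pictures, the fingertips sat about 28 mm higher than the reported TCP. Lowering to TCP 6 mm over the 22 mm holder without contact confirmed they were well above the TCP. I corrected for this in every move.
- **Comb after the lift:** the gripper hid the comb at the end, so I did not see it still seated. I am relying on the gentle lift and steady load.
- **Image matching:** the automatic match was unreliable on the lifted tray because of shadow and occlusion, so I judged the corners from a coarse text print of the image.
- **Other objects:** I did not measure the small comb or the other bench items again. The wrist force never showed an unexpected contact.

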